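# Press the three layers of a ramp foot and hold the press shut

## Robot

A 6-joint arm with a two-finger parallel gripper is mounted at the origin on the work surface. World frame = base frame: x ahead of the robot, y to its left, z up, the work surface at z = 0. Lengths are in mm, angles in rad, forces in N, time in s.
With the tool pointing down it reaches from about 325 to 900 mm from the base axis. Payload 3.5 kg.
Tool frame: the origin (TCP) lies at the very end of the fingers, on their centre line; the grasp point (between the pads) lies 19 mm behind it; z points along the fingers, y is the line along which they close (so a half turn about z gives the same grasp; the last joint's range is limited). The gripper opens to 85 mm and grips with 20 to 120 N. Pads are 22 mm wide; open, the fingers measure 114 mm over their backs; the gripper's body (76 mm by 85 mm) begins 54 mm behind the grasp point. The pads swing forward as they close: fully open they stand 13 mm farther back than shut.
Start: joints at [1.098, 0.276, -0.026, 1.268, 0, 1.467], TCP at [225.899, 582.745, 201.713] pointing down, gripper open.
Joint ranges: [-3.12, 3.12], [-0.85, 1.88], [-1.08, 1.24], [-1.95, 2.15], [-1.57, 1.53], [-3.14, 3.14]. Speed limits (rad/s): [2.57, 2.57, 3.14, 3.14, 3.14, 3.14].

## Interface

Orientations are given as [roll, pitch, yaw] about the fixed x, y, z axes, in that order (R = Rz(yaw) Ry(pitch) Rx(roll)).
In Python, from workcell import manip gives the robot as it stands. The module is installed in compiled form; this text tells all that it offers.
- The arm moves only by the tool send_rows, never from a script. Its argument "steps" is a list of rows, each a list of 6 numbers: the shift along the tool's x, y, z as a fraction of full scale, then the turn, a rotation vector about the tool's x, y, z as a fraction of full scale. In form: [[x, y, z, rx, ry, rz], ...]. A call has 1 to 10 rows; each row is the pose to reach, as a shift and turn from the pose commanded when the call began, along the tool's axes at that moment; what a row does not reach only later rows make up. Full scale, the value 1, is 0.3 m for a shift and 0.5 rad for a turn. A row lasts 1/8 s, in which the tool goes at most 62.5 mm and 10.7 degrees, less where a joint would pass 70% of its speed; a pose out of reach is approached as far as the arm can. A call with a number of a shift or a turn outside -1 to 1 is refused whole. A call with a gripper value outside its range is refused whole. "claw" is the closure, from -1 (fully open) to 1 (shut), so that 0 is half open, set as the call begins (left out, the last holds). The fingers move at their own pace and stop on an object; "grip_force" is the grip in N (left out, the last holds). Time passes only in rows, so rows that repeat a pose let the fingers close. It gives the time, the measured TCP pose, the force, the opening and the grip force at its end, in the units of the state.
- manip.get_state(): the state, without advancing time (a new reading comes with each control period).
- manip.grab_frame(name): name is "scene" or "top" or "wrist"; returns a dict with "image" (480x640x3 uint8, red, green, blue), "mtx" (3x3 intrinsics, pixels), "extrinsics" (4x4, takes a point from camera to world coordinates). Camera axes: x right, y down, z forward; pixel columns grow to the right and rows downward; lengths in mm; the calibration is good to about 2 mm. A picture is of the moment at which its call begins. There is no depth.
- manip.close_job(): hands the job in; it is judged then, once.
Trained networks look in a picture, given as the dict that the camera call returned (one of the last four; its "shot" number tells which), for a name from the list of things; names that differ only in an ending like _2 or _b are one class to them, and where a whole thing is asked for, a point or a joint stands for the part that bears it (a point fixed in the world has none). Each returns a list of dicts, best first, with "confidence" (0 to 1); they miss things now and then, are a little off and sometimes report something else, mostly with a low value. They report only what shows in the picture. A call takes as long as a camera call. They do not tell look-alikes from the thing itself.
- manip.spot_in(name, picture): "at" ([column, row] as shares, 0 to 1, of the picture: columns of its width, rows of its height, amid what is visible of it).
- manip.cut_out(name, picture): "region" (480x640 bool, what is visible of it) and "at" ([column, row] as shares, 0 to 1, of the picture: columns of its width, rows of its height, amid what is visible of it).
- manip.place_of(name, picture): "at" ([column, row] as shares, 0 to 1, of the picture: columns of its width, rows of its height: a listed point, or the origin of a listed thing).
The state is a dict: "t": time; "joints": joint angles; "qvel": joint speeds; "effort": joint torques, N m; "tcp_pos": TCP position; "eef_rot": TCP orientation; "ft_force": force on the tool from outside, world axes, zero at the start; "ft_torque": the same for the moment, N m; "width": finger opening in mm; "finger_force": force on a finger pad.
Only numpy, scipy, OpenCV 4.12 (cv2) and the standard library are available. Lean on these libraries where they do the work, as an engineer would, in place of code of your own. Each camera call takes 0.05 s, during which the arm holds its last target. There are 200 camera calls.

## Task

A ball-run ramp foot is being glued up in the lever press: its body is already in the pocket. Lay the spacer ring flat on the body in the pocket, then the solid top disc flat on the spacer, letting go of each, and then swing the press arm over by its grip bar, against its spring, all the way down to its stop so that the pad squeezes the stack. Do not let go: finish while still holding the arm on its stop by the grip bar, and leave the other things on the table where they are.

Things in the scene. Friction and masses are not known exactly. Their poses are not given: they have to be found in the camera images.
- base (a point): Lever press, screwed to the table; this point is on the table under the pocket's axis. Axes (as for pocket and pivot): z up, y from pocket to pivot, x along the pivot axis. Plywood base board 160 x 250 x 18 mm (y -80 to 170). Two stop posts 17 mm thick at x = +-45, y = -62, tops 70 mm above the table. Pivot bracket x +-74, y 98 to 152, top 112 mm above the table.
- pocket (a point): Centre of the pocket floor, 18 mm above the table. Round pocket 52 mm across between two grey curved walls on its +y and -y sides, 34 mm high: 27 mm straight, then a 7 mm lead-in chamfer that widens the mouth 4 mm all round. On its +x and -x sides it is open from top to floor, 38 mm wide, so fingers fit beside a part gripped along x.
- pivot (a point): Middle of the arm's pivot axis, which is this point's x axis: 120 mm from the pocket's axis along +y, 80 mm above the table.
- press_arm (a joint): Arm angle, rad. 0: at rest, 15 deg back past upright; 1.83: on its stop, level over the pocket towards -y. At q the grip bar is, from the pivot, at y = -220 cos(1.83-q), z = 220 sin(1.83-q) mm. Two aluminium plates 90 mm apart, 20 mm deep; cross block at 120 mm carries the pad. A spring resists: at the bar about 3 N at rest, 7 N near the stop, 13 N on it with a stack; let go, it springs back.
- grip_bar: Wooden sleeve turning freely on the arm's end: round bar 18 mm thick, 82 mm long between the arm's two plates, along the press's x axis, 220 mm from the pivot. Origin at its centre, own x along the bar. Centre 292 mm above the table with the arm at rest, 80 mm with the arm on its stop.
- pad: Round rubber-faced pad 36 mm across on a sprung plunger under the arm, 120 mm from the pivot. Origin at the centre of its face. With the arm on its stop and no stack its face is 31 mm above the pocket floor, so the full stack (34 mm) pushes it back 3 mm, with about 10 N.
- foot_body: Light wooden disc 48 mm across and 12 mm thick, lying loose in the pocket from the start. Origin at the centre of its underside, z up.
- spacer: Light wooden ring 48 mm outside, 26 mm hole, 12 mm thick, flat on the table to the right (-y side) of the press. Origin at the centre of its underside, z up. 16 g.
- top_disc: Solid light wooden disc, no hole, 48 mm across and 10 mm thick, flat on the table to the right (-y side) of the press (the ring and the disc may change places). Origin at the centre of its underside, z up. 18 g.
- tape_roll: Bystander: roll of paper tape 92 mm across, 24 mm high, lying flat. Origin at the centre of its underside.
- wood_block: Bystander: wooden block 90 x 60 x 40 mm. Origin at the centre of its underside.
- pen_box: Bystander: square plywood pen box 95 mm wide at the foot, 91 mm high, pens up to 140 mm high. Origin at the centre of its underside.
- ramp: Bystander: cardboard ramp channel 200 x 40 x 26 mm lying on the table. Origin at the centre of its underside.
Not all that is in view belongs to the job. What is shaped like the top_disc but black or green is not meant.

How it is judged (in metres and radians):
On the way, in this order (a step that is already met when the one before it is completed fails the run):
1. the spacer lies flat on the body in the pocket, let go (horizontal distance between spacer and pocket below 0.005 m and z of spacer in the frame of pocket between 0.0095 and 0.0145 m and angle between spacer's own z axis and vertical below 0.06 rad and contact force between the fingers and spacer below 0.3 N), for 0.2 s.
2. the top disc lies flat on the spacer in the pocket, let go (horizontal distance between each of spacer, top_disc and pocket below 0.005 m and z of spacer in the frame of pocket between 0.0095 and 0.0145 m and angle between each of spacer, top_disc's own z axis and vertical below 0.06 rad and z of top_disc in the frame of pocket between 0.0215 and 0.0265 m and contact force between the fingers and top_disc below 0.3 N), for 0.2 s.
3. the arm is held on its stop with the pad squeezing the stack (value of joint press_arm above 1.8 rad and contact force between pad and top_disc above 4 N and contact force between the fingers and grip_bar above 3 N), for 0.3 s.
At the end, for the whole second after the job is handed in: Body, spacer and disc lie flat in the pocket in that order (5 mm of its axis, 2.5 mm of their heights, 0.06 rad); the arm is still within 0.03 rad of its stop (above 1.80), the pad squeezes the disc with over 4 N, and the fingers still hold the grip bar with over 3 N (all of step 3 and horizontal distance between each of foot_body, spacer, top_disc and pocket below 0.005 m and z of foot_body in the frame of pocket between -0.0025 and 0.0025 m and angle between each of foot_body, spacer, top_disc's own z axis and vertical below 0.06 rad and z of spacer in the frame of pocket between 0.0095 and 0.0145 m and z of top_disc in the frame of pocket between 0.0215 and 0.0265 m and velocity of joint press_arm between -0.1 and 0.1 rad/s); the arm keeps its last pose, push and grip.
It fails at once if the tape roll is moved more than 20 mm (distance of tape_roll from where it was at the start of the episode above 0.02 m).
It fails at once if the wood block is moved more than 20 mm (distance of wood_block from where it was at the start of the episode above 0.02 m).
It fails at once if the pen box is moved more than 20 mm (distance of pen_box from where it was at the start of the episode above 0.02 m).
It fails at once if the ramp is moved more than 20 mm (distance of ramp from where it was at the start of the episode above 0.02 m).
It also fails if it takes over 72 s, if anything falls off the work surface, if the arm or the gripper's body presses on something with over 40 N, if the wrist force passes 120 N, or if a joint passes its speed limit or range.

## Working session

There is one attempt and no reset: what is moved stays moved. The work goes in short steps, Python scripts to look and compute and a tool call to move; the robot and the scene stay as the last step left them, time stands still between calls to the robot, and variables do not carry over. Pictures are saved under pics/ and viewed, at most 10 in all, crops included, and the job is handed in when it is done.

Besides the shell and the picture viewer there is one more tool, called after "Request:" as a command line: name --pt "numbers of a row" for each row, then --argument value for the rest. send_rows: Moves the arm, as the interface text tells. Shift numbers are shares of 0.3 m and turn numbers shares of 0.5 rad, none past 1 either way. Its arguments: {"type":"object","properties":{"steps":{"type":"array"},"claw":{"type":"number"},"grip_force":{"type":"number"}},"required":["steps"]}

```bash
mkdir -p pics
cat > h.py <<'E'
import numpy as np,cv2
from workcell import manip
from scipy.spatial.transform import Rotation as Ro
def px(a): return np.array([a[0]*640,a[1]*480])
def ray(f,p,z):
    K=np.array(f["mtx"]);E=np.array(f["extrinsics"])
    d=E[:3,:3]@np.linalg.solve(K,[p[0],p[1],1]);o=E[:3,3]
    return o+d*(z-o[2])/d[2]
def proj(f,P):
    K=np.array(f["mtx"]);E=np.linalg.inv(np.array(f["extrinsics"]))
    q=K@(E[:3,:3]@np.array(P)+E[:3,3]);return q[:2]/q[2]
def save(f,n): cv2.imwrite("pics/"+n,f["image"][:,:,::-1])
E
python3 - <<'E'
from h import *
for c in("scene","top"):
    f=manip.grab_frame(c);save(f,c+"0.png");print(c,np.array(f["extrinsics"])[:3,3])
    for n,z in dict(base=0,pocket=18,pivot=80,grip_bar=292,spacer=0,top_disc=0,tape_roll=0,wood_block=0,pen_box=0,ramp=0).items():
        for r in manip.place_of(n,f)[:4]:
            p=px(r["at"]);print(n,round(r["confidence"],2),p.round(),ray(f,p,z).round(1))
s=manip.get_state();print(s)
E
```

```text
scene [1188.18656074 -355.13920428  885.31137378]
base 0.63 [301. 296.] [539.6   2.3   0. ]
pocket 0.97 [304. 290.] [541.9   9.9  18. ]
pivot 0.97 [339. 250.] [529.7 117.9  80. ]
pivot 0.32 [302. 292.] [588.2 -22.4  80. ]
grip_bar 0.74 [361. 165.] [524.  177.2 292. ]
spacer 0.88 [225. 371.] [ 618.4 -231.9    0. ]
top_disc 0.88 [194. 324.] [ 469.8 -236.7    0. ]
top_disc 0.61 [234. 334.] [ 545.  -176.6    0. ]
top_disc 0.56 [144. 332.] [ 425.9 -336.3    0. ]
tape_roll 0.93 [247. 262.] [366.  -49.2   0. ]
tape_roll 0.33 [227. 372.] [ 622.1 -230.1    0. ]
wood_block 0.73 [317. 396.] [ 773.  -108.7    0. ]
pen_box 0.71 [441. 282.] [695.9 302.    0. ]
ramp 0.87 [416. 222.] [496.1 400.    0. ]
ramp 0.68 [246. 262.] [364.3 -52.8   0. ]
top [ 404.41397602   45.44794179 1258.83841873]
base 0.89 [314. 251.] [537.5  10.    0. ]
pocket 0.82 [317. 250.] [539.3   1.8  18. ]
pivot 0.73 [272. 248.] [538.9 120.3  80. ]
pivot 0.36 [319. 252.] [525.7  -1.2  80. ]
grip_bar 0.53 [237. 242.] [527.7 181.6 292. ]
spacer 0.74 [398. 216.] [ 635.8 -229.2    0. ]
top_disc 0.7 [436. 289.] [ 428.3 -328.6    0. ]

[... 252 characters left out ...]
5. 266.] [501.  394.5   0. ]
{'t': 1.1, 'joints': array([ 1.09760075e+00,  2.76382251e-01, -2.64312652e-02,  1.26798114e+00,
        1.38230788e-05,  1.46739981e+00]), 'qvel': array([ 0.0002083 , -0.00204986,  0.00059844,  0.00058428, -0.00012876,
        0.00133682]), 'effort': array([ 2.44018620e-04, -4.45505154e+01,  2.95568472e+01,  9.37087389e-04,
       -2.17272573e-04, -1.46318149e-05]), 'tcp_pos': array([225.89058087, 582.73889611, 201.70956762]), 'eef_rot': array([ 3.14158956e+00, -1.35763760e-05,  2.77179360e+00]), 'ft_force': array([ 0.43574141, -0.02500945, -0.53720312]), 'ft_torque': array([-0.04233521, -0.04527645,  0.04363041]), 'finger_force': 0.0, 'width': 84.94724388003533}
```

View pics/scene0.png

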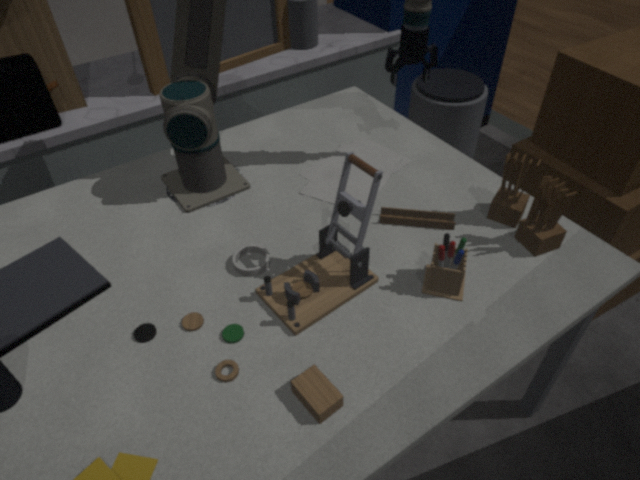

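View pics/top0.png

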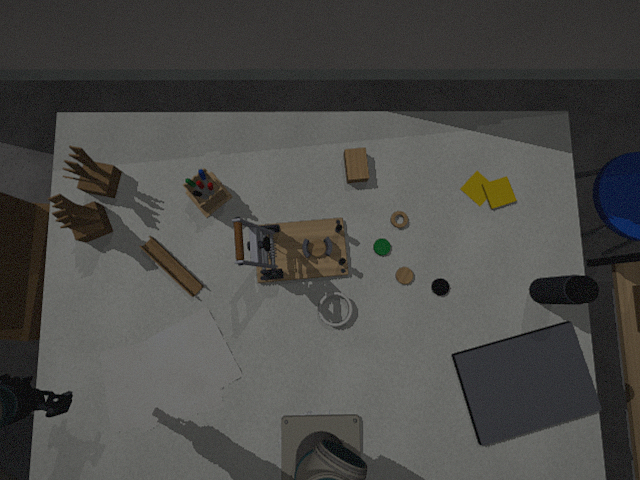

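The ring is at about (398,218) in the top view. The tan disc is at (405,275), and the black and green discs are decoys. The press is yawed by roughly +3°. Next I'll measure these finely and plan the move over the ring.

```bash
cat >> h.py <<'E'
def Rd(yaw): return Ro.from_euler("z",yaw)*Ro.from_euler("x",np.pi)
def plan(wps,cur=None):
    """wps: list of (x,y,z,yaw); prints tool-frame row for each, relative to current pose"""
    if cur is None:
        s=manip.get_state();p0=s["tcp_pos"];R0=Ro.from_euler("xyz",s["eef_rot"])
    else: p0=np.array(cur[:3]);R0=Rd(cur[3])
    for w in wps:
        d=R0.inv().apply(np.array(w[:3])-p0)/300;r=(R0.inv()*Rd(w[3])).as_rotvec()/.5
        print(w,np.r_[d,r].round(4).tolist(),"steps",np.ceil(np.linalg.norm(d)*300/62.5),np.ceil(np.linalg.norm(r)*.5/.187))
E
python3 - <<'E'
from h import *
for c in("scene","top"):
    f=manip.grab_frame(c)
    for n,z in dict(spacer=6,top_disc=5).items():
        for r in manip.cut_out(n,f)[:3]:
            m=r["region"];v,u=np.nonzero(m);p=[u.mean()+.5,v.mean()+.5];print(c,n,round(r["confidence"],2),np.round(p,1),ray(f,p,z).round(1),f["image"][m].mean(0).round())
plan([(330,330,300,2.3)])
plan([(400,60,320,1.9)],(330,330,300,2.3))
plan([(540,-200,280,1.6)],(400,60,320,1.9))
E
```

```text
scene spacer 0.86 [227.2 370.8] [ 623.8 -229.6    6. ] [85. 74. 60.]
scene top_disc 0.8 [193.2 321.5] [ 465.9 -237.     5. ] [91. 78. 61.]
scene top_disc 0.71 [146.2 332.9] [ 435.6 -334.2    5. ] [32. 33. 32.]
scene top_disc 0.69 [233.3 333.7] [ 547.4 -178.     5. ] [39. 68. 43.]
top spacer 0.66 [398.5 219.2] [ 624.4 -230.     6. ] [87. 74. 57.]
top top_disc 0.81 [440.1 286.2] [ 435.5 -337.6    5. ] [23. 23. 24.]
top top_disc 0.75 [404.3 275.3] [ 466.7 -239.5    5. ] [91. 76. 55.]
top top_disc 0.55 [381.7 246.6] [ 547.5 -179.7    5. ] [22. 69. 35.]
(330, 330, 300, 2.3) [-0.628, -0.6601, -0.3276, -0.0001, -0.0, 0.9435] steps 5.0 3.0
(400, 60, 320, 1.9) [-0.8266, -0.4257, -0.0667, 0.0, -0.0, 0.8] steps 5.0 3.0
(540, -200, 280, 1.6) [-0.971, 0.1614, 0.1333, 0.0, -0.0, 0.6] steps 5.0 2.0
```

Request:
send_rows --pt "-0.3 -0.3 -0.3276 0 0 0.47" --pt "-0.628 -0.66 -0.3276 0 0 0.9435" --pt "-0.628 -0.66 -0.3276 0 0 0.9435" --pt "-0.628 -0.66 -0.3276 0 0 0.9435" --pt "-0.628 -0.66 -0.3276 0 0 0.9435" --pt "-0.628 -0.66 -0.3276 0 0 0.9435"

```text
t: 2.15
tcp_pos: [331.4, 328.4, 301.6]
eef_rot: [3.139, 0.001, 2.296]
ft_force: [0.4, 0.8, 0.0]
width: 85.3
finger_force: 0.0
```

Request:
send_rows --pt "-0.8266 -0.4257 -0.0667 0 0 0.8" --pt "-0.8266 -0.4257 -0.0667 0 0 0.8" --pt "-0.8266 -0.4257 -0.0667 0 0 0.8" --pt "-0.8266 -0.4257 -0.0667 0 0 0.8" --pt "-0.8266 -0.4257 -0.0667 0 0 0.8"

```text
t: 2.78
tcp_pos: [400.6, 58.3, 320.0]
eef_rot: [3.141, 0.0, 1.898]
ft_force: [-0.4, -0.5, 0.5]
width: 85.7
finger_force: 0.0
```

Request:
send_rows --pt "-0.971 0.1614 0.1333 0 0 0.6" --pt "-0.971 0.1614 0.1333 0 0 0.6" --pt "-0.971 0.1614 0.1333 0 0 0.6" --pt "-0.971 0.1614 0.1333 0 0 0.6" --pt "-0.971 0.1614 0.1333 0 0 0.6"

```text
t: 3.4
tcp_pos: [541.4, -201.4, 278.7]
eef_rot: [-3.141, -0.001, 1.6]
ft_force: [0.4, -0.0, 0.0]
width: 85.7
finger_force: 0.0
```

```bash
cat > wl.py <<'E'
from h import *
import sys
f=manip.grab_frame("wrist");save(f,sys.argv[1]);s=manip.get_state()
print(s["t"],s["tcp_pos"].round(1),s["eef_rot"].round(4),s["width"].round(1));E=np.array(f["extrinsics"]);print(E.round(2))
for n,z in dict(spacer=6,top_disc=5).items():
    for r in manip.cut_out(n,f)[:3]:
        m=r["region"];v,u=np.nonzero(m);p=[u.mean()+.5,v.mean()+.5];print(n,round(r["confidence"],2),np.round(p,1),m.sum(),ray(f,p,z).round(1),f["image"][m].mean(0).round())
for n,z in dict(base=0,pocket=18,pivot=80,grip_bar=292).items():
    for r in manip.place_of(n,f)[:2]:
        p=px(r["at"]);print(n,round(r["confidence"],2),p.round(1),ray(f,p,z).round(1))
E
python3 wl.py w1.png
```

```text
Traceback (most recent call last):
  File "wl.py", line 4, in <module>
    print(s["t"],s["tcp_pos"].round(1),s["eef_rot"].round(4),s["width"].round(1));E=np.array(f["extrinsics"]);print(E.round(2))
                                                             ^^^^^^^^^^^^^^^^
AttributeError: 'float' object has no attribute 'round'
```

```bash
sed -i 's/s\["width"\].round(1)/round(s["width"],1)/' wl.py; python3 wl.py w1.png
```

```text
3.5 [ 541.9 -202.9  277.3] [-3.1401e+00 -3.0000e-04  1.5972e+00] 85.6
[[ 1.0000e+00  2.0000e-02  1.0000e-02  5.4176e+02]
 [ 3.0000e-02 -9.6000e-01 -2.7000e-01 -1.3610e+02]
 [ 0.0000e+00  2.7000e-01 -9.6000e-01  4.4811e+02]
 [ 0.0000e+00  0.0000e+00  0.0000e+00  1.0000e+00]]
spacer 0.63 [375.2 215.2] 812 [ 623.6 -229.     6. ] [101.  83.  56.]
top_disc 0.98 [256.1 218.1] 1020 [ 466.5 -237.1    5. ] [109.  89.  57.]
top_disc 0.7 [234.3 286. ] 876 [ 434.  -335.1    5. ] [10. 10. 11.]
top_disc 0.57 [318.4 173.9] 1154 [ 547.2 -177.3    5. ] [12. 83. 33.]
pocket 0.34 [374.8 215.3] [ 620.8 -226.6   18. ]
grip_bar 0.63 [506.7 124.9] [ 624.6 -127.6  292. ]
```

View pics/w1.png

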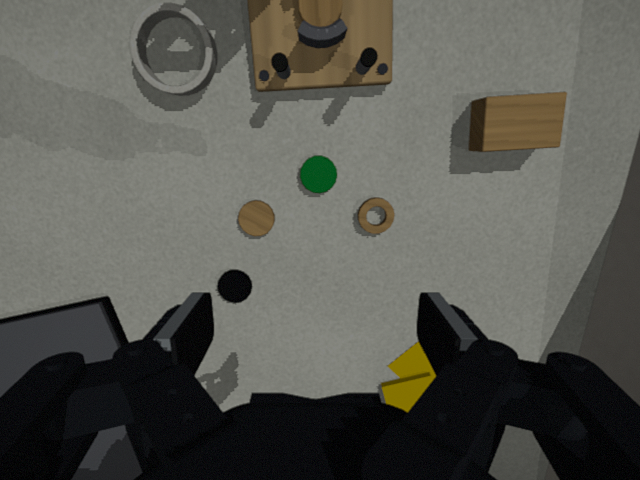

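The view shows the ring at (375,215), the tan disc at (256,218), and the decoys at (318,174) green and (234,286) black. The network positions agree to within 1 mm.

Run:
```python
from h import *
s=manip.get_state();print(s["tcp_pos"],s["t"])
plan([(624,-229.5,60,1.62)])
plan([(624,-229.5,60,1.62)],(540,-200,280,1.6))
```

```text
[ 539.85302615 -198.49486787  280.51022131] 3.8
(624, -229.5, 60, 1.62) [-0.112, 0.2768, 0.7352, 0.0009, -0.0001, -0.0363] steps 4.0 1.0
(624, -229.5, 60, 1.62) [-0.1065, 0.277, 0.7333, 0.0, 0.0, -0.04] steps 4.0 1.0
```

Request:
send_rows --pt "-0.1065 0.277 0.7333 0 0 -0.04" --pt "-0.1065 0.277 0.7333 0 0 -0.04" --pt "-0.1065 0.277 0.7333 0 0 -0.04" --pt "-0.1065 0.277 0.7333 0 0 -0.04" --pt "-0.1065 0.277 0.7333 0 0 -0.04" --pt "-0.1065 0.277 0.7333 0 0 -0.04"

```text
t: 4.55
tcp_pos: [624.6, -229.0, 61.9]
eef_rot: [3.14, 0.001, 1.621]
ft_force: [0.1, 0.6, 0.7]
width: 85.3
finger_force: 0.0
```

```bash
python3 wl.py w2.png
```

```text
4.6 [ 625.3 -229.5   62.9] [3.1382e+00 1.8000e-03 1.6208e+00] 85.3
[[ 1.0000e+00  5.0000e-02  1.0000e-02  6.2066e+02]
 [ 5.0000e-02 -9.6000e-01 -2.7000e-01 -1.5942e+02]
 [ 0.0000e+00  2.7000e-01 -9.6000e-01  2.3320e+02]
 [ 0.0000e+00  0.0000e+00  0.0000e+00  1.0000e+00]]
spacer 0.83 [314.8 245.3] 2851 [ 624.2 -228.9    6. ] [103.  84.  54.]
top_disc 0.97 [200.  163.4] 4489 [ 546.8 -177.     5. ] [ 6. 78. 28.]
top_disc 0.75 [ 87.9 244.6] 4023 [ 466.7 -236.3    5. ] [104.  85.  55.]
top_disc 0.69 [ 59.6 348.8] 1188 [ 434.4 -320.8    5. ] [16. 17. 17.]
```

View pics/w2.png

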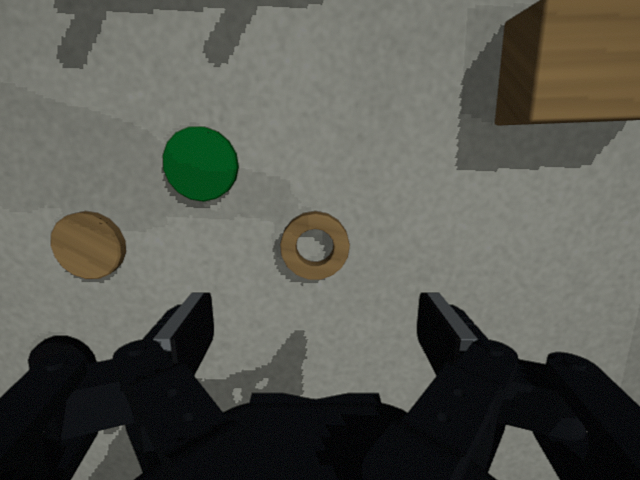

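The ring is centred at (315,245), which confirms (624,-229). I'll descend and close.

Request:
send_rows --pt "0.002 0 0.1 0 0 0" --pt "0.002 0 0.17 0 0 0" --pt "0.002 0 0.197 0 0 0" --pt "0.002 0 0.197 0 0 0"

```text
t: 5.4
tcp_pos: [623.7, -228.8, 0.8]
eef_rot: [-3.141, -0.0, 1.62]
ft_force: [0.4, 0.2, 0.2]
width: 85.2
finger_force: 0.0
```

Request:
send_rows --pt "0 0 0 0 0 0" --pt "0 0 0 0 0 0" --pt "0 0 0 0 0 0" --pt "0 0 0 0 0 0" --pt "0 0 0 0 0 0" --pt "0 0 0 0 0 0" --claw 1 --grip_force 25

```text
t: 6.15
tcp_pos: [623.9, -228.9, 0.9]
eef_rot: [-3.142, -0.0, 1.62]
ft_force: [0.5, -0.2, 0.7]
width: 0.3
finger_force: 0.0
```

```bash
python3 wl.py w3.png
```

```text
6.2 [ 623.9 -228.8    0.9] [-3.1415 -0.      1.6201] 0.2
[[ 1.0000e+00  5.0000e-02  1.0000e-02  6.2039e+02]
 [ 5.0000e-02 -9.6000e-01 -2.7000e-01 -1.5939e+02]
 [-0.0000e+00  2.7000e-01 -9.6000e-01  1.7226e+02]
 [ 0.0000e+00  0.0000e+00  0.0000e+00  1.0000e+00]]
spacer 0.61 [316.2 265. ] 3200 [ 623.9 -220.6    6. ] [109.  89.  58.]
top_disc 0.94 [ 13.  415.2] 1041 [ 448.8 -324.2    5. ] [ 9.  9. 10.]
top_disc 0.65 [160.  171.2] 8273 [ 546.6 -176.8    5. ] [ 5. 84. 30.]
top_disc 0.6 [ 29.5 279.9] 4927 [ 473.9 -236.5    5. ] [107.  87.  56.]
```

View pics/w3.png

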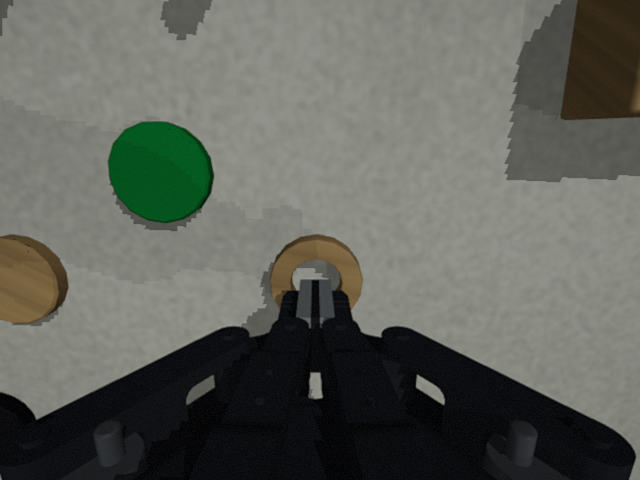

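Run:
```python
from h import *
f=manip.grab_frame("wrist")
R=Rd(1.62);p=np.array([624,-228.8,1])
for w in (0,42.5,):
  for x in(11,0,-11):
    for b in(0,5,10,15,20): print(w,x,-b,proj(f,p+R.apply([x,w,-b])).round(0),end=" ")
    print()
im=f["image"];cv2.imwrite("pics/c3.png",cv2.resize(im[200:360,220:420,::-1],(800,640))[:600])
```

```text
0 11 0 [316. 257.] 0 11 -5 [316. 260.] 0 11 -10 [316. 263.] 0 11 -15 [316. 267.] 0 11 -20 [316. 270.] 
0 0 0 [316. 276.] 0 0 -5 [316. 280.] 0 0 -10 [316. 284.] 0 0 -15 [316. 288.] 0 0 -20 [316. 292.] 
0 -11 0 [316. 295.] 0 -11 -5 [316. 299.] 0 -11 -10 [316. 303.] 0 -11 -15 [316. 308.] 0 -11 -20 [316. 313.] 
42.5 11 0 [396. 257.] 42.5 11 -5 [398. 260.] 42.5 11 -10 [401. 263.] 42.5 11 -15 [403. 267.] 42.5 11 -20 [406. 270.] 
42.5 0 0 [395. 276.] 42.5 0 -5 [397. 280.] 42.5 0 -10 [399. 283.] 42.5 0 -15 [402. 287.] 42.5 0 -20 [404. 292.] 
42.5 -11 0 [394. 295.] 42.5 -11 -5 [396. 299.] 42.5 -11 -10 [398. 303.] 42.5 -11 -15 [400. 308.] 42.5 -11 -20 [403. 312.]
```

View pics/c3.png

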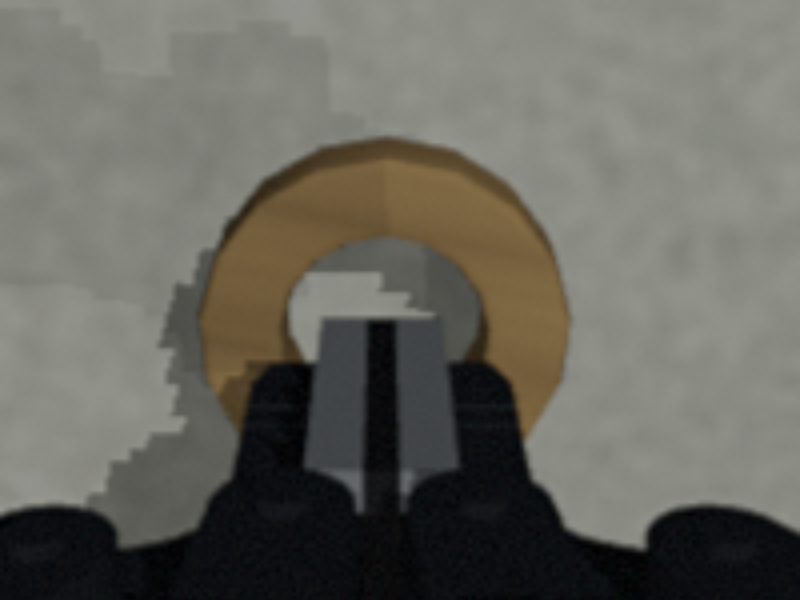

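The shut pads' lower edge is at row 280. At TCP height it should be near row 257, so the real fingertips are about 30 mm above the reported TCP and closed over the top of the ring. I'll open and go lower in small steps, watching the force.

Request:
send_rows --pt "0 0 0 0 0 0" --pt "0 0 0 0 0 0" --pt "0 0 0 0 0 0" --pt "0 0 0 0 0 0" --pt "0 0 0 0 0 0" --pt "0 0 0.04 0 0 0" --pt "0 0 0.04 0 0 0" --pt "0 0 0.04 0 0 0" --claw -1

```text
t: 7.55
tcp_pos: [623.6, -228.7, -11.6]
eef_rot: [-3.141, -0.0, 1.62]
ft_force: [-0.5, 0.3, 0.4]
width: 85.3
finger_force: 0.0
```

Run:
```python
from h import *
f=manip.grab_frame("wrist");s=manip.get_state();print(s["t"],s["tcp_pos"],s["ft_force"],s["width"])
im=f["image"];cv2.imwrite("pics/c4.png",cv2.resize(im[180:420,140:500,::-1],(800,533)))
print(np.array(f["extrinsics"])[:3,3])
```

```text
7.6 [ 623.89472696 -228.81425211  -11.28243246] [-0.37900254 -0.36385645  0.71114314] 85.53627388843081
[ 620.17808201 -159.29715533  159.79769832]
```

View pics/c4.png

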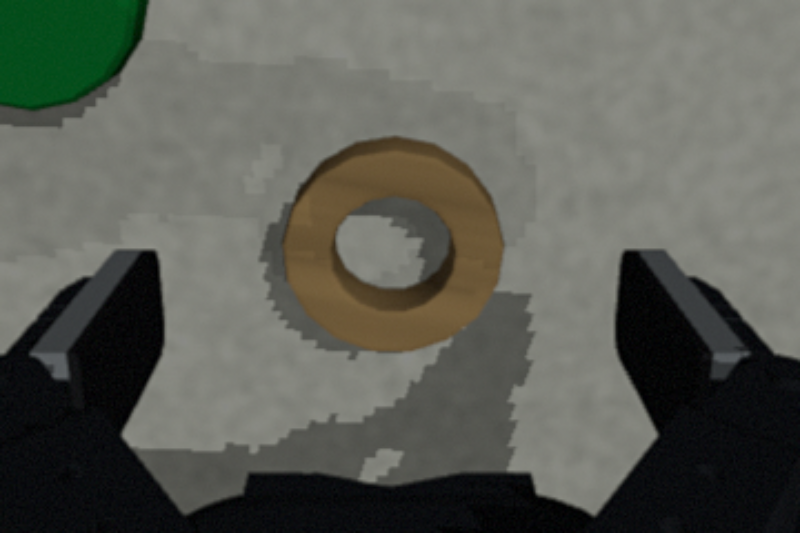

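Request:
send_rows --pt "0 0 0.035 0 0 0" --pt "0 0 0.07 0 0 0" --pt "0 0 0.07 0 0 0"

```text
t: 7.98
tcp_pos: [622.5, -228.2, -33.8]
eef_rot: [-3.139, -0.002, 1.62]
ft_force: [-0.4, -0.0, -0.8]
width: 85.1
finger_force: 0.0
```

Request:
send_rows --pt "0 0 0 0 0 0" --pt "0 0 0 0 0 0" --pt "0 0 0 0 0 0" --pt "0 0 0 0 0 0" --pt "0 0 0 0 0 0" --claw 1 --grip_force 25

```text
t: 8.6
tcp_pos: [624.6, -229.2, -31.4]
eef_rot: [3.14, 0.001, 1.62]
ft_force: [0.2, 0.4, 3.9]
width: 46.7
finger_force: 25.9
```

Run:
```python
from h import *
f=manip.grab_frame("wrist");s=manip.get_state();print(s["t"],s["tcp_pos"],s["ft_force"],s["width"],s["finger_force"])
im=f["image"];cv2.imwrite("pics/c5.png",cv2.resize(im[180:420,140:500,::-1],(800,533)))
print(f["mtx"])
```

```text
8.65 [ 624.65541587 -229.19472565  -31.37263425] [-0.64819839  0.51858689  4.79044224] 46.53236185590664 25.98013523966074
[[342.74998813   0.         314.90937133]
 [  0.         342.74998813 237.7541251 ]
 [  0.           0.           1.        ]]
```

View pics/c5.png

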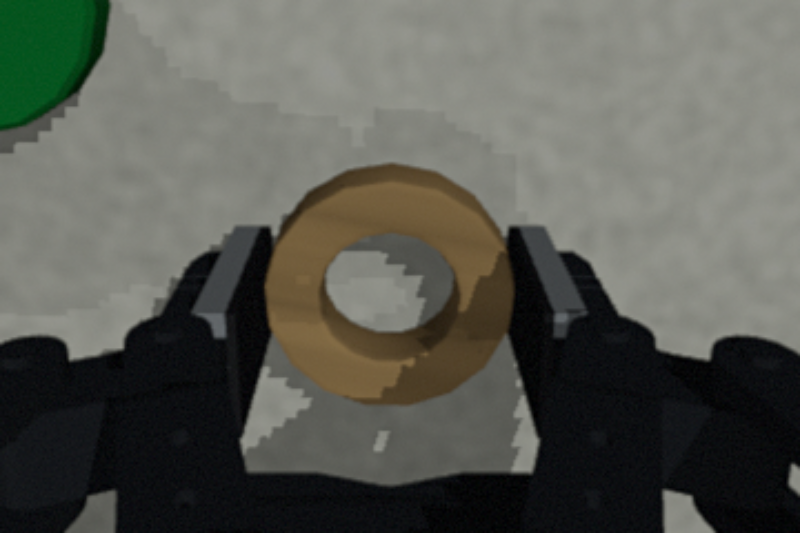

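The ring is gripped at a width of 46.6 with 26 N. The fingertips just touch the table at TCP −31, so the tip offset is about +31 mm. I'll lift and look at the pocket from near it.

Run:
```python
from h import *
plan([(624,-228.8,110,1.62),(540,-60,110,1.62)],(624,-228.8,-32,1.62))
```

```text
(624, -228.8, 110, 1.62) [0.0, 0.0, -0.4733, 0.0, 0.0, 0.0] steps 3.0 0.0
(540, -60, 110, 1.62) [0.5758, -0.252, -0.4733, 0.0, 0.0, 0.0] steps 4.0 0.0
```

Request:
send_rows --pt "0 0 -0.1 0 0 0" --pt "0 0 -0.3 0 0 0" --pt "0 0 -0.4733 0 0 0" --pt "0.15 -0.065 -0.4733 0 0 0" --pt "0.32 -0.14 -0.4733 0 0 0" --pt "0.48 -0.21 -0.4733 0 0 0" --pt "0.5758 -0.252 -0.4733 0 0 0" --pt "0.5758 -0.252 -0.4733 0 0 0" --pt "0.5758 -0.252 -0.4733 0 0 0" --pt "0.5758 -0.252 -0.4733 0 0 0"

```text
t: 9.9
tcp_pos: [540.7, -61.1, 109.9]
eef_rot: [3.141, 0.0, 1.619]
ft_force: [-0.5, 0.1, -0.5]
width: 46.6
finger_force: 25.9
```

```bash
cat > pk.py <<'E'
from h import *
import sys
f=manip.grab_frame("wrist");save(f,sys.argv[1]);s=manip.get_state()
print(s["t"],s["tcp_pos"].round(1),s["eef_rot"].round(4),round(s["width"],1),s["ft_force"].round(1))
for c in("wrist","top","scene"):
    if c!="wrist": f=manip.grab_frame(c)
    for n,z in dict(base=0,pocket=18,pivot=80,foot_body=18,grip_bar=292).items():
        for r in manip.place_of(n,f)[:2]:
            p=px(r["at"]);print(c,n,round(r["confidence"],2),p.round(1),ray(f,p,z).round(1))
E
python3 pk.py w6.png
```

```text
9.95 [540.6 -61.1 109.9] [3.1413e+00 2.0000e-04 1.6187e+00] 46.3 [-0.2  0.1 -0.2]
wrist foot_body 0.8 [324.5 150.5] [544.6   2.2  18. ]
wrist grip_bar 0.38 [322.9 147.6] [536.9   8.6 292. ]
top base 0.56 [315.2 250.1] [540.2   6.1   0. ]
top pocket 0.66 [314.7 245.8] [550.1   7.8  18. ]
top pivot 0.97 [273.4 249.8] [533.6 117.6  80. ]
top foot_body 0.68 [317.9 249.5] [539.8  -0.8  18. ]
top grip_bar 0.9 [238.3 240.2] [531.9 179.8 292. ]
scene base 0.97 [302.4 299.4] [549.2  -0.7   0. ]
scene pocket 0.56 [301.  292.4] [5.428e+02 5.000e-01 1.800e+01]
scene pivot 0.74 [338.  250.2] [529.6 115.   80. ]
scene foot_body 0.29 [339.4 249.8] [479.8 154.9  18. ]
scene grip_bar 0.79 [362.9 164.5] [524.2 182.6 292. ]
scene grip_bar 0.54 [300.4 296.6] [ 753.4 -117.2  292. ]
```

View pics/w6.png

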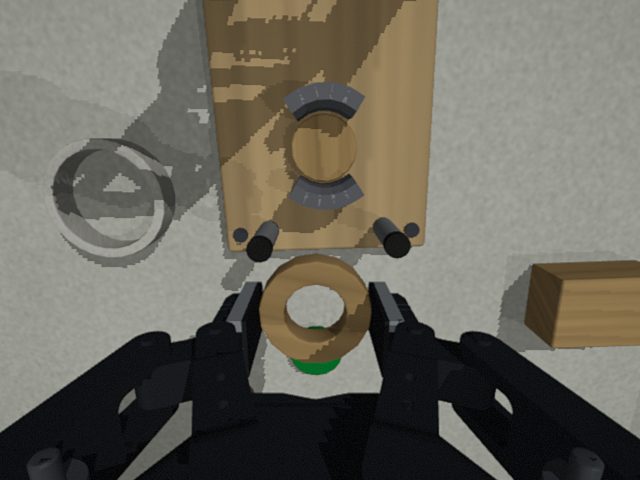

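The pocket is at about (323,148), with the body lying in it. The stop posts are at (262,245) and (396,240). I'll fit the walls and board edges numerically.

```bash
cat > fit.py <<'E'
from h import *
from scipy.optimize import least_squares
f=manip.grab_frame("wrist");im=f["image"].astype(int)
print(np.array(f["extrinsics"])[:3,3].round(1))
w=(im[:,:,2]>im[:,:,0]+2);w[:,:270]=0;w[:,380:]=0;w[:75]=0;w[215:]=0
n,l,st,c=cv2.connectedComponentsWithStats(w.astype(np.uint8))
k=[i for i in range(1,n) if st[i,4]>200];print(st[k])
pts=[]
for i in k:
    cs,_=cv2.findContours((l==i).astype(np.uint8),0,1);pts+=[ray(f,q+.0,52)[:2] for q in cs[0][:,0].astype(float)]
pts=np.array(pts);c0=np.array([541,2.])
for it in range(3):
    a=np.arctan2(*(pts-c0).T[::-1]);r=np.hypot(*(pts-c0).T);o=pts[[i for i in range(len(pts)) if r[i]>=r[abs(np.angle(np.exp(1j*(a-a[i]))))<.06].max()-.6]]
    s=least_squares(lambda p:np.hypot(o[:,0]-p[0],o[:,1]-p[1])-p[2],[*c0,38],loss="soft_l1");c0=s.x[:2]
print("wall outer",s.x,np.abs(s.fun).mean(),len(o))
for r in manip.cut_out("foot_body",f)[:1]:
    m=r["region"];v,u=np.nonzero(m);print("body",ray(f,[u.mean()+.5,v.mean()+.5],30),m.sum())
    cs,_=cv2.findContours(m.astype(np.uint8),0,1);q=max(cs,key=len)[:,0]
    P=np.array([ray(f,x.astype(float),30)[:2] for x in q]);(cc,rr)=cv2.minEnclosingCircle(P.astype(np.float32));print(cc,rr)
# board edges: brown R-B contrast
d=cv2.GaussianBlur((im[:,:,0]-im[:,:,2]).astype(np.float32),(5,5),0)
L=[];Rr=[]
for v in range(60,230,4):
    g=np.diff(d[v]);a=190+np.argmax(g[190:250]);b=405+np.argmin(g[405:450])
    L.append(ray(f,[a+1,v+.5],18)[:2]);Rr.append(ray(f,[b+1,v+.5],18)[:2])
for n_,e in(("L",L),("R",Rr)):
    e=np.array(e);vx,vy,x0,y0=cv2.fitLine(e.astype(np.float32),cv2.DIST_HUBER,0,.01,.01).ravel()
    if vy<0: vx,vy=-vx,-vy
    print(n_,"yaw",np.arctan2(-vx,vy),"x at y=0",x0-y0*vx/vy,"at y=120",x0+(120-y0)*vx/vy)
E
python3 fit.py
```

```text
[536.4   9.4 281.3]
[[ 286   85   79   37 1711]
 [ 291  177   73   34 1633]]
wall outer [543.69765554   4.22004875  39.2099619 ] 0.1575235666917555 149
body [543.46933542   4.52935267  30.        ] 3506
(542.8527221679688, 4.008562088012695) 23.809436798095703
L yaw 0.078698955 x at y=0 465.5065 at y=120 456.0431
R yaw 0.075928636 x at y=0 623.22675 at y=120 614.0977
```

```bash
python3 - <<'E'
from h import *
f=manip.grab_frame("wrist");s=manip.get_state();print(s["tcp_pos"],s["eef_rot"])
for r in manip.cut_out("spacer",f)[:1]:
    m=r["region"];cs,_=cv2.findContours(m.astype(np.uint8),0,1);q=max(cs,key=len)[:,0]
    for z in(150,153):
        P=np.array([ray(f,x.astype(float)+.5,z)[:2] for x in q]);print(z,cv2.minEnclosingCircle(P.astype(np.float32)),P.min(0),P.max(0))
E
python3 -c "
from h import *
plan([(543.7,4.2,110,1.648),(543.7,4.2,20,1.648)],(540,-60,110,1.62))"
```

```text
[539.95017221 -60.05674515 109.91519679] [-3.14158238e+00  1.64997139e-05  1.62005434e+00]
150 ((539.6883544921875, -59.455406188964844), 25.505884170532227) [516.21801993 -84.59123644] [563.36392599 -33.95655032]
153 ((539.6131591796875, -57.8814697265625), 24.923084259033203) [516.67907294 -82.44295404] [562.74770936 -32.96525513]
(543.7, 4.2, 110, 1.648) [0.2131, 0.0228, 0.0, -0.0, 0.0, -0.056] steps 2.0 1.0
(543.7, 4.2, 20, 1.648) [0.2131, 0.0228, 0.3, -0.0, 0.0, -0.056] steps 2.0 1.0
```

Request:
send_rows --pt "0.11 0.01 0 0 0 -0.056" --pt "0.2115 0.0228 0 0 0 -0.056" --pt "0.2115 0.0228 0 0 0 -0.056" --pt "0.2115 0.0228 0.12 0 0 -0.056" --pt "0.2115 0.0228 0.2 0 0 -0.056" --pt "0.2115 0.0228 0.26 0 0 -0.056" --pt "0.2115 0.0228 0.26 0 0 -0.056"

```text
t: 11.88
tcp_pos: [541.9, 3.1, 30.4]
eef_rot: [-3.138, -0.0, 1.647]
ft_force: [-0.7, -0.1, 0.3]
width: 46.7
finger_force: 25.9
```

Request:
send_rows --pt "0 0 0.02 0 0 0" --pt "0 0 0.04 0 0 0" --pt "0 0 0.06 0 0 0" --pt "0 0 0.08 0 0 0" --pt "0 0 0.1 0 0 0" --pt "0 0 0.107 0 0 0" --pt "0 0 0.107 0 0 0"

```text
t: 12.75
tcp_pos: [543.5, 3.7, -0.4]
eef_rot: [-3.141, -0.0, 1.648]
ft_force: [-0.9, -0.1, -0.2]
width: 46.5
finger_force: 25.9
```

Request:
send_rows --pt "0 0 0.004 0 0 0" --pt "0 0 0.004 0 0 0"

```text
t: 13.0
tcp_pos: [543.8, 3.6, -1.3]
eef_rot: [3.141, 0.0, 1.648]
ft_force: [-0.5, -0.8, -0.1]
width: 46.4
finger_force: 25.9
```

Request:
send_rows --pt "0 0 0 0 0 0" --pt "0 0 0 0 0 0" --pt "0 0 0 0 0 0" --pt "0 0 0 0 0 0" --claw -0.4

```text
t: 13.5
tcp_pos: [543.7, 3.6, -1.3]
eef_rot: [3.142, 0.0, 1.648]
ft_force: [0.3, 0.1, -0.2]
width: 59.5
finger_force: 0.0
```

Request:
send_rows --pt "0 0 -0.1 0 0 0" --pt "0 0 -0.25 0 0 0" --pt "0 0 -0.37 0 0 0" --pt "-0.2 0 -0.37 0 0 0" --pt "-0.2 0 -0.37 0 0 0" --pt "-0.2 0 -0.37 0 0 0" --claw -1

```text
t: 14.25
tcp_pos: [547.7, -56.1, 109.2]
eef_rot: [-3.141, -0.001, 1.647]
ft_force: [-0.9, 1.5, -0.1]
width: 85.4
finger_force: 0.0
```

```bash
cat > chk.py <<'E'
from h import *
import sys
f=manip.grab_frame("wrist");s=manip.get_state();print(s["t"],s["tcp_pos"].round(1))
for n,z in eval(sys.argv[1]).items():
  for r in manip.cut_out(n,f)[:3]:
    m=r["region"];cs,_=cv2.findContours(m.astype(np.uint8),0,1);q=max(cs,key=len)[:,0]
    P=np.array([ray(f,x.astype(float)+.5,z)[:2] for x in q]);c,rad=cv2.minEnclosingCircle(P.astype(np.float32));print(n,round(r["confidence"],2),np.round(c,1),round(rad,1),P.min(0).round(1),P.max(0).round(1),f["image"][m].mean(0).round())
E
python3 chk.py "dict(spacer=42,foot_body=30,top_disc=10)"; python3 fit.py | grep wall
cat > /dev/null
```

```text
14.3 [547.5 -55.6 109. ]
spacer 0.63 [543.6   3.2] 23.8 [520.1 -19.9] [566.8  26.8] [120.  98.  64.]
spacer 0.58 [542.6  15.4] 107.2 [465.6 -80.2] [620.1 100.6] [108.  93.  67.]
foot_body 0.96 [543.3   3.4] 13.1 [530.9  -9.1] [556.2  16.1] [98. 80. 51.]
top_disc 0.87 [ 472.7 -220.2] 20.4 [ 453.9 -240.2] [ 491.5 -205.3] [73. 59. 38.]
top_disc 0.58 [ 548.  -174.4] 26.3 [ 523.4 -200.6] [ 570.  -148.1] [ 8. 90. 35.]
wall outer [543.79454966   4.53979956  38.93732368] 0.3849489156452017 143
```

The ring is seated, 1.3 mm off centre and at the right height. Next I'll fetch the tan disc.

```bash
python3 -c "
from h import *
plan([(466.5,-236.8,30,1.648),(466.5,-236.8,-31,1.648)],(548.3,-56.1,109.7,1.648))"
```

```text
(466.5, -236.8, 30, 1.648) [-0.5795, -0.3183, 0.2657, 0.0, 0.0, 0.0] steps 4.0 0.0
(466.5, -236.8, -31, 1.648) [-0.5795, -0.3183, 0.469, 0.0, 0.0, 0.0] steps 4.0 0.0
```

Request:
send_rows --pt "-0.17 -0.09 0 0 0 0" --pt "-0.34 -0.18 0 0 0 0" --pt "-0.5 -0.27 0.1 0 0 0" --pt "-0.5795 -0.3183 0.2657 0 0 0" --pt "-0.5795 -0.3183 0.2657 0 0 0" --pt "-0.5795 -0.3183 0.2657 0 0 0"

```text
t: 15.3
tcp_pos: [467.2, -236.5, 30.5]
eef_rot: [3.141, -0.0, 1.649]
ft_force: [0.1, -1.1, 0.6]
width: 85.1
finger_force: 0.0
```

```bash
python3 chk.py "dict(top_disc=10)"
```

```text
15.35 [ 468.1 -236.8   31.2]
top_disc 0.88 [ 466.8 -235.7] 24.5 [ 443.4 -259.9] [ 490.  -211.2] [108.  88.  56.]
top_disc 0.88 [ 545.1 -178.1] 24.7 [ 520.6 -201. ] [ 569.8 -154.4] [ 6. 80. 29.]
```

Request:
send_rows --pt "0.002 0 0.1 0 0 0" --pt "0.002 0 0.17 0 0 0" --pt "0.002 0 0.203 0 0 0" --pt "0.002 0 0.203 0 0 0" --pt "0.002 0 0.203 0 0 0"

```text
t: 16.02
tcp_pos: [467.7, -236.7, -29.9]
eef_rot: [3.14, 0.001, 1.649]
ft_force: [-0.2, -0.2, 0.5]
width: 85.4
finger_force: 0.0
```

Request:
send_rows --pt "0 0 0 0 0 0" --pt "0 0 0 0 0 0" --pt "0 0 0 0 0 0" --pt "0 0 0 0 0 0" --pt "0 0 0 0 0 0" --claw 1 --grip_force 25

```text
t: 16.65
tcp_pos: [466.9, -236.6, -30.3]
eef_rot: [3.141, 0.001, 1.648]
ft_force: [-1.0, 0.7, 5.5]
width: 45.7
finger_force: 25.3
```

```bash
python3 -c "
from h import *
plan([(543.8,3.8,110,1.648)],(466.5,-236.3,-31,1.648))"
```

```text
(543.8, 3.8, 110, 1.648) [0.7781, 0.3186, -0.47, 0.0, 0.0, 0.0] steps 5.0 0.0
```

Request:
send_rows --pt "0 0 -0.1 0 0 0" --pt "0 0 -0.3 0 0 0" --pt "0.03 0.01 -0.47 0 0 0" --pt "0.2 0.08 -0.47 0 0 0" --pt "0.38 0.155 -0.47 0 0 0" --pt "0.55 0.225 -0.47 0 0 0" --pt "0.7 0.287 -0.47 0 0 0" --pt "0.7781 0.3186 -0.47 0 0 0" --pt "0.7781 0.3186 -0.47 0 0 0" --pt "0.7781 0.3186 -0.47 0 0 0"

```text
t: 17.9
tcp_pos: [543.3, 3.3, 109.7]
eef_rot: [-3.141, 0.0, 1.648]
ft_force: [0.6, -0.4, -0.7]
width: 45.4
finger_force: 25.8
```

```bash
python3 chk.py "dict(top_disc=151)"
```

```text
17.95 [543.3   3.  109.8]
top_disc 0.59 [542.3 -37. ] 8.6 [533.7 -39.6] [551.  -32.6] [15. 84. 36.]
top_disc 0.55 [542.9   5.4] 24.5 [520.8 -18.9] [565.3  29.8] [121. 100.  65.]
```

Request:
send_rows --pt "-0.003 0 0.12 0 0 0" --pt "-0.003 0 0.2 0 0 0" --pt "-0.003 0 0.23 0 0 0" --pt "-0.003 0 0.25 0 0 0" --pt "-0.003 0 0.27 0 0 0" --pt "-0.003 0 0.29 0 0 0" --pt "-0.003 0 0.31 0 0 0" --pt "-0.003 0 0.325 0 0 0" --pt "-0.003 0 0.325 0 0 0" --pt "-0.003 0 0.325 0 0 0"

```text
t: 19.25
tcp_pos: [543.9, 2.9, 12.6]
eef_rot: [-3.142, 0.0, 1.648]
ft_force: [0.0, 0.7, -0.4]
width: 45.6
finger_force: 25.9
```

Request:
send_rows --pt "0 0 0.004 0 0 0" --pt "0 0 0.004 0 0 0"

```text
t: 19.5
tcp_pos: [544.1, 2.9, 11.8]
eef_rot: [3.141, 0.0, 1.648]
ft_force: [-0.7, 0.2, 2.7]
width: 45.2
finger_force: 26.2
```

Request:
send_rows --pt "0 0 0 0 0 0" --pt "0 0 0 0 0 0" --pt "0 0 0 0 0 0" --pt "0 0 0 0 0 0" --claw -0.4

```text
t: 20.0
tcp_pos: [543.8, 2.9, 11.2]
eef_rot: [-3.141, -0.0, 1.648]
ft_force: [-0.2, 0.1, -0.7]
width: 59.8
finger_force: 0.0
```

Request:
send_rows --pt "0 0 -0.1 0 0 0" --pt "0 0 -0.25 0 0 0" --pt "0 0 -0.33 0 0 0" --pt "-0.2 0 -0.33 0 0 0" --pt "-0.2 0 -0.33 0 0 0" --pt "-0.2 0 -0.33 0 0 0" --claw -1

```text
t: 20.75
tcp_pos: [547.9, -56.8, 109.9]
eef_rot: [-3.141, -0.001, 1.647]
ft_force: [-0.2, -0.6, 0.4]
width: 85.3
finger_force: 0.0
```

```bash
python3 chk.py "dict(top_disc=52,spacer=42)"; python3 fit.py | grep wall
python3 - <<'E'
from h import *
f=manip.grab_frame("wrist");im=f["image"];v=im[60:260,200:440]
a=cv2.resize(v,(480,400));
g=manip.grab_frame("scene")["image"][120:340,230:430];b=cv2.resize(g,(364,400))
cv2.imwrite("pics/c7.png",np.hstack([a,b])[:,:800,::-1])
E
```

```text
20.8 [547.8 -56.3 109.8]
top_disc 0.79 [543.7   1.9] 24.3 [520.  -22.1] [567.9  25.7] [125. 102.  66.]
top_disc 0.64 [ 546.5 -145.2] 21.8 [ 526.4 -166.9] [ 565.9 -123.5] [ 7. 89. 34.]
spacer 0.56 [544.1   1.8] 24.7 [519.6 -22.6] [568.5  26.1] [126. 104.  67.]
wall outer [543.77502916   4.35870985  39.03530853] 0.21984958492590384 154
```

View pics/c7.png

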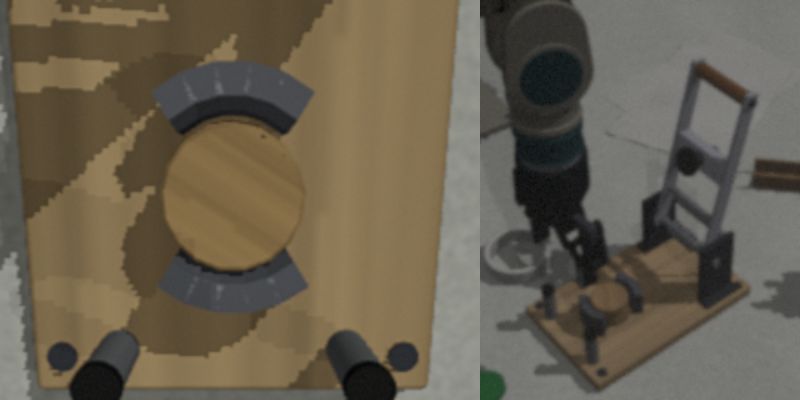

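The disc is seated flat between the walls, and the arm is at rest. The next step is to approach the bar from above with the tool's y axis along the press's y axis.

```bash
python3 -c "
from h import *
W=[(548.5,-56.9,110.3,1.648),(548.5,-56.9,310,2.048),(540,60,310,2.448),(535,140,310,2.848),(530.2,180.4,310,3.2186)]
for a,b in zip(W,W[1:]): plan([b],a)"
```

```text
(548.5, -56.9, 310, 2.048) [0.0, 0.0, -0.6657, 0.0, 0.0, -0.8] steps 4.0 3.0
(540, 60, 310, 2.448) [0.3591, 0.1538, 0.0, -0.0, 0.0, -0.8] steps 2.0 3.0
(535, 140, 310, 2.848) [0.1833, 0.1944, 0.0, -0.0, 0.0, -0.8] steps 2.0 3.0
(530.2, 180.4, 310, 3.2186) [0.0543, 0.1243, 0.0, -0.0, 0.0, -0.7412] steps 1.0 2.0
```

Request:
send_rows --pt "0 0 -0.2 0 0 0" --pt "0 0 -0.4 0 0 -0.35" --pt "0 0 -0.6 0 0 -0.7" --pt "0 0 -0.6657 0 0 -0.8" --pt "0 0 -0.6657 0 0 -0.8"

```text
t: 21.72
tcp_pos: [549.8, -56.8, 312.3]
eef_rot: [3.138, 0.003, 2.048]
ft_force: [0.1, 0.5, -0.5]
width: 85.4
finger_force: 0.0
```

Request:
send_rows --pt "0.1197 0.0513 0 0 0 -0.3" --pt "0.24 0.1026 0 0 0 -0.6" --pt "0.3591 0.1538 0 0 0 -0.8" --pt "0.3591 0.1538 0 0 0 -0.8"

```text
t: 22.22
tcp_pos: [538.3, 62.2, 307.6]
eef_rot: [-3.139, -0.003, 2.451]
ft_force: [0.3, -0.7, -0.2]
width: 85.1
finger_force: 0.0
```

Request:
send_rows --pt "0.06 0.065 0 0 0 -0.3" --pt "0.12 0.13 0 0 0 -0.6" --pt "0.1833 0.1944 0 0 0 -0.8" --pt "0.1833 0.1944 0 0 0 -0.8"

```text
t: 22.72
tcp_pos: [534.2, 140.4, 308.3]
eef_rot: [-3.14, -0.002, 2.848]
ft_force: [0.4, 0.2, 0.3]
width: 85.2
finger_force: 0.0
```

Request:
send_rows --pt "0.027 0.062 0 0 0 -0.35" --pt "0.0543 0.1243 0 0 0 -0.7412" --pt "0.0543 0.1243 0 0 0 -0.7412" --pt "0.0543 0.1243 0 0 0 -0.7412" --pt "0.0543 0.1243 0 0 0 -0.7412"

```text
t: 23.35
tcp_pos: [530.2, 179.4, 309.8]
eef_rot: [-3.141, -0.0, -3.067]
ft_force: [-0.5, 0.6, 0.2]
width: 85.3
finger_force: 0.0
```

Run:
```python
from h import *
f=manip.grab_frame("wrist");s=manip.get_state();print(s["t"],s["tcp_pos"],s["eef_rot"],s["joints"])
R=Ro.from_euler("xyz",s["eef_rot"])
for r in manip.cut_out("grip_bar",f)[:2]:
    m=r["region"];v,u=np.nonzero(m);print(round(r["confidence"],2),m.sum(),f["image"][m].mean(0).round())
    c,wh,a=cv2.minAreaRect(np.c_[u,v].astype(np.float32));bp=cv2.boxPoints((c,wh,a))
    P=np.array([ray(f,p,296) for p in bp]);print(P.round(1),"c",P.mean(0).round(1),"in tool",R.inv().apply(P.mean(0)-s["tcp_pos"]).round(1))
```

```text
23.4 [530.27357823 179.52443129 309.87485599] [-3.14128705e+00 -1.84355901e-04 -3.06689339e+00] [ 2.11130671e-01  1.23783316e-01  1.10180446e-02  1.45825526e+00
 -2.77686469e-04  1.36431411e-01]
0.61 4084 [84. 56. 26.]
[[489.  168.6 296. ]
 [487.8 185.3 296. ]
 [570.8 192.4 296. ]
 [572.2 173.6 296. ]] c [529.9 180.  296. ] in tool [ 0.3  0.5 13.9]
```

The bar is centred under the tool to within 0.5 mm. I'll descend and grip.

Request:
send_rows --pt "0 0 0.08 0 0 0" --pt "0 0 0.15 0 0 0" --pt "0 0 0.21 0 0 0" --pt "0 0 0.21 0 0 0" --pt "0 0 0.21 0 0 0"

```text
t: 24.08
tcp_pos: [530.6, 180.4, 247.7]
eef_rot: [3.141, 0.001, -3.065]
ft_force: [-0.0, -0.4, -0.3]
width: 85.6
finger_force: 0.0
```

Request:
send_rows --pt "0 0 0 0 0 0" --pt "0 0 0 0 0 0" --pt "0 0 0 0 0 0" --pt "0 0 0 0 0 0" --pt "0 0 0 0 0 0" --pt "0 0 0 0 0 0" --pt "0 0 0 0 0 0" --claw 1 --grip_force 70

```text
t: 24.95
tcp_pos: [530.3, 179.9, 247.4]
eef_rot: [-3.14, 0.001, -3.065]
ft_force: [-1.2, -4.7, 3.6]
width: 15.8
finger_force: 68.3
```

Run:
```python
import numpy as np
b=np.array([56.5,212.6])
for q in np.linspace(0,1.84,24)[1:]:
    y,z=-220*np.cos(1.83-q),220*np.sin(1.83-q);print(round(q,2),round((y-b[0])/300,3),round(-(z-b[1])/300,3))
```

```text
0.08 -0.058 -0.013
0.16 -0.116 -0.021
0.24 -0.174 -0.025
0.32 -0.233 -0.023
0.4 -0.291 -0.017
0.48 -0.349 -0.007
0.56 -0.406 0.008
0.64 -0.461 0.028
0.72 -0.514 0.052
0.8 -0.566 0.08
0.88 -0.615 0.112
0.96 -0.661 0.148
1.04 -0.704 0.188
1.12 -0.744 0.231
1.2 -0.781 0.277
1.28 -0.814 0.325
1.36 -0.842 0.377
1.44 -0.867 0.43
1.52 -0.887 0.485
1.6 -0.902 0.541
1.68 -0.913 0.599
1.76 -0.92 0.657
1.84 -0.922 0.716
```

Request:
send_rows --pt "0 -0.058 -0.013 0 0 0" --pt "0 -0.116 -0.021 0 0 0" --pt "0 -0.174 -0.025 0 0 0" --pt "0 -0.233 -0.023 0 0 0" --pt "0 -0.291 -0.017 0 0 0" --pt "0 -0.291 -0.017 0 0 0"

```text
t: 25.7
tcp_pos: [537.3, 91.4, 252.6]
eef_rot: [-3.141, 0.001, -3.067]
ft_force: [-0.6, 2.9, 6.1]
width: 15.6
finger_force: 68.8
```

Run:
```python
import numpy as np
for a,b,n in((.4,1.2,10),(1.2,1.84,10)):
    print(a)
    f=lambda q:np.array([-220*np.cos(1.83-q),220*np.sin(1.83-q)])
    print([[0,round((f(q)-f(a))[0]/300,3),round(-(f(q)-f(a))[1]/300,3),0,0,0] for q in np.linspace(a,b,n+1)[1:]])
```

```text
0.4
[[0, np.float64(-0.058), np.float64(0.011), 0, 0, 0], [0, np.float64(-0.114), np.float64(0.026), 0, 0, 0], [0, np.float64(-0.17), np.float64(0.045), 0, 0, 0], [0, np.float64(-0.223), np.float64(0.069), 0, 0, 0], [0, np.float64(-0.275), np.float64(0.097), 0, 0, 0], [0, np.float64(-0.324), np.float64(0.13), 0, 0, 0], [0, np.float64(-0.37), np.float64(0.166), 0, 0, 0], [0, np.float64(-0.413), np.float64(0.205), 0, 0, 0], [0, np.float64(-0.453), np.float64(0.248), 0, 0, 0], [0, np.float64(-0.49), np.float64(0.294), 0, 0, 0]]
1.2
[[0, np.float64(-0.026), np.float64(0.039), 0, 0, 0], [0, np.float64(-0.05), np.float64(0.079), 0, 0, 0], [0, np.float64(-0.072), np.float64(0.121), 0, 0, 0], [0, np.float64(-0.09), np.float64(0.164), 0, 0, 0], [0, np.float64(-0.106), np.float64(0.208), 0, 0, 0], [0, np.float64(-0.119), np.float64(0.253), 0, 0, 0], [0, np.float64(-0.129), np.float64(0.299), 0, 0, 0], [0, np.float64(-0.136), np.float64(0.346), 0, 0, 0], [0, np.float64(-0.14), np.float64(0.392), 0, 0, 0], [0, np.float64(-0.141), np.float64(0.439), 0, 0, 0]]
```

Forces are low and the bar follows, so I'll continue the arc.

Request:
send_rows --pt "0 -0.058 0.011 0 0 0" --pt "0 -0.114 0.026 0 0 0" --pt "0 -0.17 0.045 0 0 0" --pt "0 -0.223 0.069 0 0 0" --pt "0 -0.275 0.097 0 0 0" --pt "0 -0.324 0.13 0 0 0" --pt "0 -0.37 0.166 0 0 0" --pt "0 -0.413 0.205 0 0 0" --pt "0 -0.453 0.248 0 0 0" --pt "0 -0.49 0.294 0 0 0"

```text
t: 26.95
tcp_pos: [548.9, -54.8, 164.0]
eef_rot: [-3.14, 0.002, -3.065]
ft_force: [1.7, 3.1, 5.2]
width: 15.9
finger_force: 68.7
```

Request:
send_rows --pt "0 -0.026 0.039 0 0 0" --pt "0 -0.05 0.079 0 0 0" --pt "0 -0.072 0.121 0 0 0" --pt "0 -0.09 0.164 0 0 0" --pt "0 -0.106 0.208 0 0 0" --pt "0 -0.119 0.253 0 0 0" --pt "0 -0.129 0.299 0 0 0" --pt "0 -0.136 0.346 0 0 0" --pt "0 -0.136 0.346 0 0 0"

```text
t: 28.08
tcp_pos: [552.1, -95.0, 59.9]
eef_rot: [-3.14, 0.001, -3.065]
ft_force: [2.0, 2.2, 7.1]
width: 15.6
finger_force: 68.9
```

Request:
send_rows --pt "0 -0.003 0.03 0 0 0" --pt "0 -0.004 0.06 0 0 0" --pt "0 -0.005 0.08 0 0 0" --pt "0 -0.005 0.09 0 0 0" --pt "0 -0.005 0.093 0 0 0" --pt "0 -0.005 0.093 0 0 0" --pt "0 -0.005 0.093 0 0 0"

```text
t: 28.95
tcp_pos: [552.3, -96.5, 34.7]
eef_rot: [-3.14, 0.002, -3.065]
ft_force: [-2.9, 3.0, 16.3]
width: 15.8
finger_force: 69.7
```

Request:
send_rows --pt "0 0 0.004 0 0 0" --pt "0 0 0.008 0 0 0" --pt "0 0 0.008 0 0 0" --pt "0 0 0.008 0 0 0" --pt "0 0 0.008 0 0 0"

```text
t: 29.58
tcp_pos: [552.4, -96.5, 33.8]
eef_rot: [-3.139, 0.002, -3.065]
ft_force: [-5.9, 3.0, 24.9]
width: 15.7
finger_force: 70.8
```

Run:
```python
from h import *
s=manip.get_state();print(s["t"],s["tcp_pos"],s["ft_force"],s["width"],np.abs(s["qvel"]).max())
for c in("scene","top"):
    f=manip.grab_frame(c)
    for n,z in dict(grip_bar=80,tape_roll=0,wood_block=0).items():
        for r in manip.place_of(n,f)[:1]:
            p=px(r["at"]);print(c,n,round(r["confidence"],2),p.round(1),ray(f,p,z).round(1))
```

```text
29.575 [552.38440251 -96.53927704  33.80456153] [-5.92625885  2.99323093 24.88377846] 15.707092007814495 0.0027549605745166897
scene grip_bar 0.72 [265.1 293.6] [547.3 -90.1  80. ]
scene tape_roll 0.66 [248.4 265.6] [379.5 -53.5   0. ]
scene wood_block 0.95 [318.7 396.6] [ 775.5 -105.8    0. ]
top tape_roll 0.61 [331.8 307.3] [382.2 -37.1   0. ]
top wood_block 0.9 [353.3 166.5] [ 780.6 -107.1   -0. ]
```

The arm is on its stop: the last 2.4 mm of commanded motion moved it only 0.9 mm and raised the force to 25 N. It is steady, so I'm handing in.

```bash
python3 -c "
from workcell import manip
print(manip.close_job())"
```

```text
the job is handed in; nothing more can be done
None
```

The job is handed in at about 30 s of the 72 s: spacer and top disc are stacked on the body in the pocket and the arm is held on its stop by the grip bar at about 25 N (joint angle and pad force inferred, not read directly; no verdict was returned).

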